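# Sweep the coin weights into the bench pen

## Task

Clear the bench for the next timer test: with your fingertips, sweep both steel coin weights, the large and the small, along the bench top through the open side of the low three-sided metal pen until each lies flat and wholly inside it. Slide them steadily; do not lift, tip or flick them. Leave the brass star wheel, the chrome dome cap and the grey faceplate where they are.

Things in the scene. Friction and masses are not known exactly. Their poses are not given: they have to be found in the camera images.
- pen: Fixed low three-sided aluminium pen with no floor or sill: the bench runs level into it. Inside 100 mm deep (x -50 to +50) and 160 mm wide (y -80 to +80); walls 6 mm thick, 22 mm high: back wall at +x, side walls at +y and -y (2 mm high screw flanges outside them, to y +-102), -x side fully open, facing the robot within 0.4 rad. Origin: centre of the inside, at bench height.
- big_coin: Large steel coin weight: a plain disc 46 mm in diameter, 12 mm thick, about 155 g, lying flat on the bench 140 to 180 mm before the pen's centre. It slides with ordinary dry friction. Origin at the centre of its underside, z up.
- small_coin: Small steel coin weight: a plain disc 34 mm in diameter, 12 mm thick, about 85 g, lying flat on the bench 140 to 180 mm before the pen's centre, beside the large one. Origin at the centre of its underside, z up.
- star_wheel: Loose brass six-armed star wheel, 62 mm across the arms, 8 mm thick with a hub 16 mm high, lying flat to one side of the pen's open side. Origin at the centre of its underside. Not part of the work.
- dome_cap: Loose chrome dome cap, 50 mm in diameter, 30 mm high, standing to the other side of the pen's open side. Origin at the centre of its underside. Not part of the work.
- faceplate: Loose dull grey zinc faceplate with a round hole, 80 x 100 x 5 mm, lying flat on the bench to the robot's right. Origin at the centre of its underside. Not part of the work.
- test_rig: Timer test rig, fixed: a grey case 160 mm (x) by 200 mm (y) by 158 mm high with a large fluted black knob on its -x face (sticking out to x = -112 mm), on the robot's left, knob facing the work. Origin at the centre of its underside. Not part of the work.

How it is judged:
By the outcome, as a careful person would: the job done as asked, in the order asked, and still so for the second after the job is handed in, with the robot touching nothing.
It also fails if it takes over 54 s, if anything falls off the work surface, if the arm or the gripper's body presses on something with over 40 N, if the wrist force passes 120 N, or if a joint passes its speed limit or range.

## Robot

A 6-joint arm with a two-finger parallel gripper is mounted at the origin on the work surface. World frame = base frame: x ahead of the robot, y to its left, z up, the work surface at z = 0. Lengths are in mm, angles in rad, forces in N, time in s.
With the tool pointing down it reaches from about 350 to 925 mm from the base axis. Payload 6.4 kg.
Tool frame: the origin (TCP) lies on the front face of the gripper's body, between the roots of the fingers; the fingertips stand 97 mm ahead of it and the grasp point (between the pads) lies 78 mm ahead of it (ctrl.tcp_to_tips is the z of the fingertips in the tool frame, in mm); z points along the fingers, y is the line along which they close (so a half turn about z gives the same grasp; the last joint's range is limited). The gripper opens to 94 mm and grips with 3 to 60 N. Pads are 16 mm wide; open, the fingers measure 119 mm over their backs; the gripper's body (75 mm by 177 mm) begins 78 mm behind the grasp point.
Start: joints at [-0.174, 0.245, 1.558, -0, 1.339, -0.174], TCP at [650.011, 0.004, 302.655] pointing down, gripper open.
Joint ranges: [-3.13, 3.13], [-1.02, 2.26], [0.13, 2.54], [-0.95, 4.09], [0.21, 2.88], [-2.74, 2.74]. Speed limits (rad/s): [2.57, 2.57, 3.14, 3.14, 3.14, 3.14].

## Interface

Orientations are given as a rotation vector (axis times angle).
In Python, from rig import ctrl gives the robot as it stands.
- The arm moves only by the shell command python3 -m inch 'ROWS' [FORCE]. ROWS is JSON, a list of rows, each an object of numbers: "tx", "ty", "tz": the shift along the tool's x, y, z normalised to -1 to 1, where 1 is 0.06 m; "ax", "ay", "az": the turn, a rotation vector about the tool's x, y, z normalised to -1 to 1, where 1 is 30 degrees; "claw": the opening, from 0 (shut) to 1 (fully open). In form: [{"tx": .., "ty": .., "tz": .., "ax": .., "ay": .., "az": .., "claw": ..}, ...]. A call has exactly 8 rows; each row shifts and turns the commanded pose from where the row before left it, along the tool's axes as they then stand; what a row does not reach is not made up. A row lasts 1/8 s, in which the tool goes at most 62.5 mm and 10.7 degrees, less where a joint would pass 70% of its speed; a pose out of reach is approached as far as the arm can. A call with a number of a shift or a turn outside -1 to 1 is refused whole. A call with a gripper value outside its range is refused whole. The fingers move at their own pace and stop on an object; FORCE is the grip in N (left out, the last holds). Time passes only in rows, so rows that do not move let the fingers close, or fill a call up. It gives the time, the measured TCP pose, the force, the opening and the grip force at its end, in the units of the state.
- ctrl.observe(): the state, without advancing time (a new reading comes with each control period).
- ctrl.grab_frame(name): name is "scene" or "side" or "wrist"; returns a dict with "pixels" (400x640x3 uint8, red, green, blue), "camera_matrix" (3x3 intrinsics, pixels), "k1" (the pictures are not rectified: a ray, as slopes to the right and down, at radius r is drawn at 1 + k1 r^2 times it, then the intrinsics apply), "rvec" (rotation vector, rad) and "tvec" (3), from world to camera coordinates, as OpenCV has them. Camera axes: x right, y down, z forward; pixel columns grow to the right and rows downward; lengths in mm; the calibration is good to about 2 mm. A picture is of the moment at which its call begins. There is no depth.
- ctrl.finish_job(): hands the job in; it is judged then, once.
The state is a dict: "t": time; "joint_pos": joint angles; "qd": joint speeds; "effort": joint torques, N m; "tcp_pos": TCP position; "ee_rot": TCP orientation; "ft_force": force on the tool from outside, world axes, zero at the start; "torque": the same for the moment, N m; "opening": finger opening in mm; "grip_force": force on a finger pad.
Only numpy, scipy, OpenCV 4.12 (cv2) and the standard library are available. Lean on these libraries where they do the work, as an engineer would, in place of code of your own. Each camera call takes 0.05 s, during which the arm holds its last target. There are 200 camera calls.

## Working session

There is one attempt and no reset: what is moved stays moved. The work goes in short steps, Python scripts to look and compute and a shell command to move; the robot and the scene stay as the last step left them, time stands still between calls to the robot, and variables do not carry over. Pictures are saved under pics/ and viewed, at most 10 in all, crops included, and the job is handed in when it is done.

```bash
mkdir -p pics; cat > h.py <<'E'
import numpy as np, cv2
from rig import ctrl
def grab(n,fn):
    f=ctrl.grab_frame(n); cv2.imwrite('pics/'+fn,cv2.cvtColor(f['pixels'],cv2.COLOR_RGB2BGR)); np.save('pics/'+n+'.npy',f,allow_pickle=True); return f
def load(n): return np.load('pics/'+n+'.npy',allow_pickle=True).item()
def px2w(f,uv,z=0):
    K=np.array(f['camera_matrix']);D=np.array([f['k1'],0,0,0.])
    # drawn = ray*(1+k1 r^2): OpenCV model
    p=cv2.undistortPoints(np.array(uv,float).reshape(-1,1,2),K,D).reshape(-1,2)
    R=cv2.Rodrigues(np.array(f['rvec'],float))[0];t=np.array(f['tvec'],float).ravel()
    c=-R.T@t;d=np.c_[p,np.ones(len(p))]@R
    return c+d*((z-c[2])/d[:,2])[:,None]
def w2px(f,P):
    return cv2.projectPoints(np.array(P,float).reshape(-1,1,3),np.array(f['rvec'],float),np.array(f['tvec'],float),np.array(f['camera_matrix'],float),np.array([f['k1'],0,0,0.]))[0].reshape(-1,2)
E
python3 - <<'E'
from h import *
for n in('scene','side','wrist'):
    f=grab(n,n+'0.png');R=cv2.Rodrigues(np.array(f['rvec'],float))[0];print(n,-R.T@np.array(f['tvec']).ravel(),f['k1'])
s=ctrl.observe();print(s['t'],s['ee_rot'],s['opening'])
E
```

```text
scene [1407.57199521  210.60760938 1073.28945485] -0.11005225474521611
side [107.80073735 791.89352333 724.72768816] 0.005552791806732351
wrist [650.33056101  67.84248246 383.23784902] 0.01812814739112258
0.15 [-2.22065249e+00 -2.22049000e+00  1.40164198e-03] 93.73468720594742
```

View pics/scene0.png

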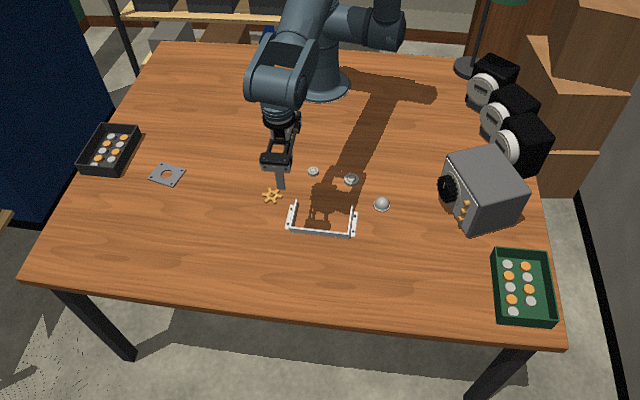

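View pics/wrist0.png

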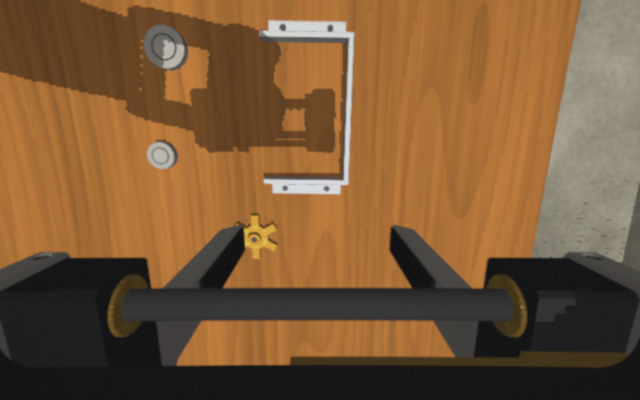

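The wrist view shows the big coin at about (165,47), the small coin at (161,155), the star wheel at (256,238), and the pen spanning (262..350, 25..190), open to the left (-x). In the scene view, the dome is at (382,204) and the faceplate at (167,174).

```bash
python3 - <<'E'
from h import *
w=load('wrist');s=load('scene')
np.set_printoptions(precision=1,suppress=True)
print('coins',px2w(w,[[165,47],[161,155]],12)[:,:2].tolist(), px2w(w,[[144,47],[187,47],[165,25],[165,70],[147,155],[177,155]],12)[:,:2].tolist())
print('star',px2w(w,[[256,239]],8))
print('pen top outer',px2w(w,[[354,33],[349,185]],22), 'top inner front',px2w(w,[[262,36],[265,181]],22),'flange',px2w(w,[[268,21],[345,21],[272,193],[340,193]],2))
print('dome',px2w(s,[[382,205]],12),'scene coins',px2w(s,[[351,179],[313.5,171]],12),'star',px2w(s,[[271,195]],8))
img=cv2.imread('pics/wrist0.png')[0:270,100:400];cv2.imwrite('pics/wc.png',cv2.resize(img,None,fx=2.2,fy=2.2,interpolation=2))
E
```

```text
coins [[475.77135402082087, 159.97449951820903], [455.3650367353534, 37.492174241275514]] [[451.92583051921986, 159.73589846491984], [500.83441056442115, 160.19537588371352], [478.69728223785694, 182.39140137696734], [472.6346107738864, 135.66795621348098], [438.0627083063588, 37.41797333263476], [475.19057280808715, 37.57170132887785]]
star [[567.5 -75.4   8. ]]
pen top outer [[690.9 172.3  22. ]
 [690.2   1.7  22. ]] top inner front [[589.  169.2  22. ]
 [585.4   6.6  22. ]] flange [[593.2 190.4   2. ]
 [682.3 190.5   2. ]
 [590.4 -12.9   2. ]
 [680.7 -12.7   2. ]]
dome [[569.  262.3  12. ]] scene coins [[478.7 161.9  12. ]
 [459.7  41.7  12. ]] star [[568.7 -72.7   8. ]]
```

View pics/wc.png

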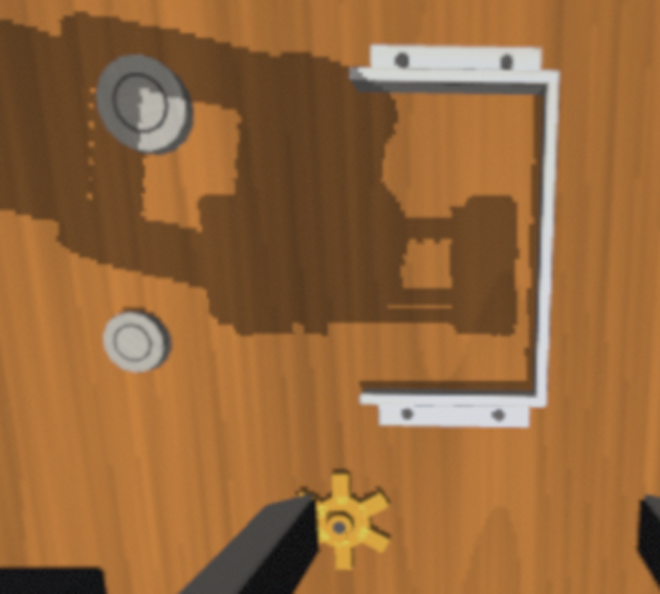

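```bash
cat >> h.py <<'E'
def go(x,y,z,th):
    "tool-frame shift to world xyz, then turn so that tool x = -(cos th, sin th)"
    s=ctrl.observe();R=cv2.Rodrigues(np.array(s['ee_rot'],float))[0]
    d=R.T@(np.array([x,y,z])-np.array(s['tcp_pos']))/60
    G=np.array([[-np.cos(th),np.sin(th),0],[-np.sin(th),-np.cos(th),0],[0,0,0.]]).T
    X=np.array([-np.cos(th),-np.sin(th),0]);Z=np.array([0,0,-1.]);G=np.c_[X,np.cross(Z,X),Z]
    a=np.degrees(cv2.Rodrigues(R.T@G)[0].ravel())/30
    print('shift',d.round(3),'turn',a.round(3),'ft',np.round(s['ft_force'],1),'op',s['opening'],'t',s['t'],'tcp',np.round(s['tcp_pos'],1))
E
python3 -m inch '[{"az":-0.3,"claw":0.277},{"az":-0.3,"claw":0.277},{"az":-0.3,"claw":0.277},{"az":-0.3,"claw":0.277},{"az":-0.3,"claw":0.277},{"az":-0.3,"claw":0.277},{"az":-0.3,"claw":0.277},{"az":-0.3,"claw":0.277}]'
python3 -c "
from h import *
go(439,173,160,-.316)"
```

```text
shift [ 2.882 -3.508  2.369] turn [-2.000e-03 -2.000e-03 -2.397e+00] ft [-0.3 -0.9  0.7] op 93.73468720594742 t 0.15 tcp [649.7   0.  301.8]$[0]: bad value
```

```bash
python3 -m inch '[{"tx":0,"ty":0,"tz":0,"ax":0,"ay":0,"az":-0.3,"claw":0.28},{"tx":0,"ty":0,"tz":0,"ax":0,"ay":0,"az":-0.3,"claw":0.28},{"tx":0,"ty":0,"tz":0,"ax":0,"ay":0,"az":-0.3,"claw":0.28},{"tx":0,"ty":0,"tz":0,"ax":0,"ay":0,"az":-0.3,"claw":0.28},{"tx":0,"ty":0,"tz":0,"ax":0,"ay":0,"az":-0.3,"claw":0.28},{"tx":0,"ty":0,"tz":0,"ax":0,"ay":0,"az":-0.3,"claw":0.28},{"tx":0,"ty":0,"tz":0,"ax":0,"ay":0,"az":-0.3,"claw":0.28},{"tx":0,"ty":0,"tz":0,"ax":0,"ay":0,"az":-0.3,"claw":0.28}]'
python3 -c "
from h import *
go(439,173,160,-.316)"
```

```text
t: 1.15
tcp_pos: [649.8, 0.0, 302.2]
ee_rot: [-0.483, -3.103, -0.0]
ft_force: [-0.3, 0.3, -0.4]
opening: 26.1
grip_force: 0.0
shift [4.222 1.678 2.373] turn [-0.    -0.002  0.013] ft [-0.3  0.3 -0.4] op 26.116046919082084 t 1.15 tcp [649.8   0.  302.2]
```

```bash
python3 -m inch '[{"tx":0.6,"ty":0.24,"tz":0.34,"ax":0,"ay":0,"az":0,"claw":0.28},{"tx":0.6,"ty":0.24,"tz":0.34,"ax":0,"ay":0,"az":0,"claw":0.28},{"tx":0.6,"ty":0.24,"tz":0.34,"ax":0,"ay":0,"az":0,"claw":0.28},{"tx":0.6,"ty":0.24,"tz":0.34,"ax":0,"ay":0,"az":0,"claw":0.28},{"tx":0.6,"ty":0.24,"tz":0.34,"ax":0,"ay":0,"az":0,"claw":0.28},{"tx":0.6,"ty":0.24,"tz":0.34,"ax":0,"ay":0,"az":0,"claw":0.28},{"tx":0.6,"ty":0.24,"tz":0.34,"ax":0,"ay":0,"az":0.013,"claw":0.28},{"tx":0,"ty":0,"tz":0,"ax":0,"ay":0,"az":0,"claw":0.28}]'
python3 -c "
from h import *
go(439,173,102,-.316)
f=grab('wrist','wrist1.png')
print(w2px(f,[[476,161,12],[606,118,4]]))"
```

```text
t: 2.15
tcp_pos: [438.5, 174.6, 157.7]
ee_rot: [-0.497, -3.097, 0.002]
ft_force: [0.5, -0.6, 0.1]
opening: 26.5
grip_force: 0.0
shift [-0.021 -0.021  0.928] turn [-0.004 -0.009 -0.004] ft [ 0.5 -0.6  0.1] op 26.51499265924175 t 2.15 tcp [438.5 174.6 157.7]
[[315.50658207 262.69298226]
 [315.34497561 390.45327596]]
```

View pics/wrist1.png

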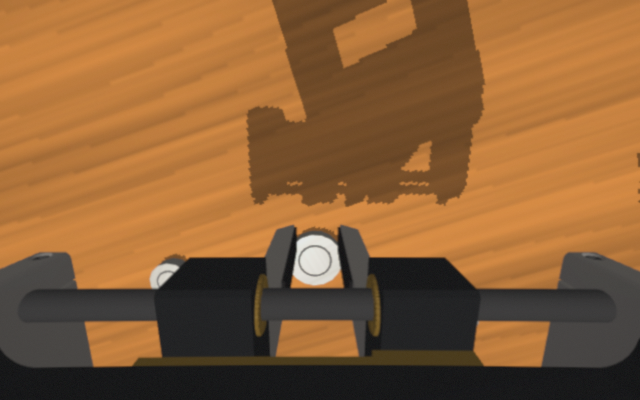

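Big coin centred between the fingertips at (315,260), as predicted (315,263), and ahead of them. Descend.

```bash
python3 -m inch '[{"tx":0,"ty":0,"tz":0.25,"ax":0,"ay":0,"az":0,"claw":0.28},{"tx":0,"ty":0,"tz":0.25,"ax":0,"ay":0,"az":0,"claw":0.28},{"tx":0,"ty":0,"tz":0.25,"ax":0,"ay":0,"az":0,"claw":0.28},{"tx":0,"ty":0,"tz":0.12,"ax":0,"ay":0,"az":0,"claw":0.28},{"tx":0,"ty":0,"tz":0.06,"ax":0,"ay":0,"az":0,"claw":0.28},{"tx":0,"ty":0,"tz":0,"ax":0,"ay":0,"az":0,"claw":0.28},{"tx":-0.05,"ty":0,"tz":0,"ax":0,"ay":0,"az":0,"claw":0.28},{"tx":-0.05,"ty":0,"tz":0,"ax":0,"ay":0,"az":0,"claw":0.28}]'
python3 -c "
from h import *
go(606.4,118.4,101.5,-.316)"
```

```text
t: 3.2
tcp_pos: [447.6, 171.9, 104.5]
ee_rot: [0.502, 3.101, 0.0]
ft_force: [-1.0, -0.0, 0.6]
opening: 26.3
grip_force: 0.5
shift [-2.793 -0.01   0.051] turn [ 0.001  0.001 -0.009] ft [-1.  -0.   0.6] op 26.28819413933276 t 3.2 tcp [447.6 171.9 104.5]
```

```bash
python3 -m inch '[{"tx":-0.02,"ty":0,"tz":0.05,"ax":0,"ay":0,"az":0,"claw":0.28},{"tx":-0.04,"ty":0,"tz":0,"ax":0,"ay":0,"az":0,"claw":0.28},{"tx":-0.06,"ty":0,"tz":0,"ax":0,"ay":0,"az":0,"claw":0.28},{"tx":-0.1,"ty":0,"tz":0,"ax":0,"ay":0,"az":0,"claw":0.28},{"tx":-0.12,"ty":0,"tz":0,"ax":0,"ay":0,"az":0,"claw":0.28},{"tx":-0.12,"ty":0,"tz":0,"ax":0,"ay":0,"az":0,"claw":0.28},{"tx":-0.12,"ty":0,"tz":0,"ax":0,"ay":0,"az":0,"claw":0.28},{"tx":-0.12,"ty":0,"tz":0,"ax":0,"ay":0,"az":0,"claw":0.28}]'
python3 -m inch '[{"tx":-0.12,"ty":0,"tz":0,"ax":0,"ay":0,"az":0,"claw":0.28},{"tx":-0.12,"ty":0,"tz":0,"ax":0,"ay":0,"az":0,"claw":0.28},{"tx":-0.12,"ty":0,"tz":0,"ax":0,"ay":0,"az":0,"claw":0.28},{"tx":-0.12,"ty":0,"tz":0,"ax":0,"ay":0,"az":0,"claw":0.28},{"tx":-0.12,"ty":0,"tz":0,"ax":0,"ay":0,"az":0,"claw":0.28},{"tx":-0.1,"ty":0,"tz":0,"ax":0,"ay":0,"az":0,"claw":0.28},{"tx":-0.06,"ty":0,"tz":0,"ax":0,"ay":0,"az":0,"claw":0.28},{"tx":-0.03,"ty":0,"tz":0,"ax":0,"ay":0,"az":0,"claw":0.28}]'
python3 -c "
from h import *
go(606.4,118.4,101.5,-.316)
f=grab('wrist','wrist2.png');grab('scene','scene2.png');grab('side','side2.png')
a=cv2.imread('pics/wrist2.png')[100:400,80:560];b=cv2.imread('pics/scene2.png')[130:250,230:422];b=cv2.resize(b,None,fx=2.5,fy=2.5)
cv2.imwrite('pics/m2.png',cv2.resize(np.vstack([a,b]),None,fx=1,fy=1))"
```

```text
t: 4.2
tcp_pos: [487.6, 158.4, 101.0]
ee_rot: [0.502, 3.101, 0.0]
ft_force: [-0.5, -0.4, -0.5]
opening: 26.2
grip_force: 0.4
t: 5.2
tcp_pos: [532.1, 143.6, 101.0]
ee_rot: [-0.502, -3.101, 0.0]
ft_force: [-0.3, -0.6, -0.1]
opening: 26.1
grip_force: 0.5
shift [-1.307 -0.008 -0.008] turn [-0.   -0.   -0.01] ft [-0.3 -0.6 -0.1] op 26.11780153551016 t 5.2 tcp [532.1 143.6 101. ]
```

View pics/m2.png

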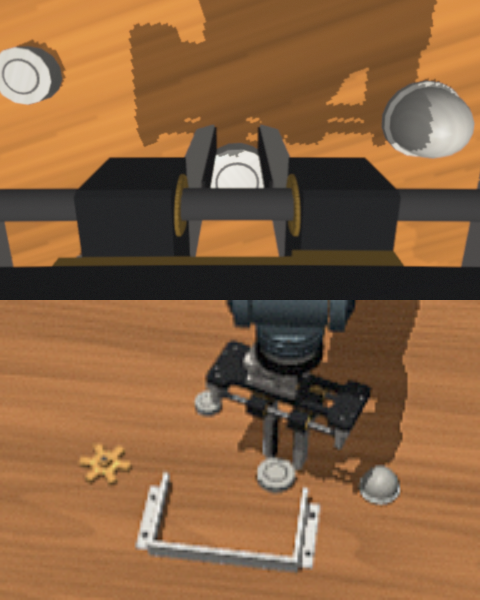

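Big coin is cradled between both fingertips (composite: wrist view (238,178), scene view (276,473)), at the pen mouth and clear of the side wall end. Continue.

```bash
python3 -m inch '[{"tx":-0.05,"ty":0,"tz":0,"ax":0,"ay":0,"az":0,"claw":0.28},{"tx":-0.1,"ty":0,"tz":0,"ax":0,"ay":0,"az":0,"claw":0.28},{"tx":-0.12,"ty":0,"tz":0,"ax":0,"ay":0,"az":0,"claw":0.28},{"tx":-0.12,"ty":0,"tz":0,"ax":0,"ay":0,"az":0,"claw":0.28},{"tx":-0.12,"ty":0,"tz":0,"ax":0,"ay":0,"az":0,"claw":0.28},{"tx":-0.12,"ty":0,"tz":0,"ax":0,"ay":0,"az":0,"claw":0.28},{"tx":-0.12,"ty":0,"tz":0,"ax":0,"ay":0,"az":0,"claw":0.28},{"tx":-0.12,"ty":0,"tz":0,"ax":0,"ay":0,"az":0,"claw":0.28}]'
python3 -m inch '[{"tx":-0.12,"ty":0,"tz":0,"ax":0,"ay":0,"az":0,"claw":0.28},{"tx":-0.12,"ty":0,"tz":0,"ax":0,"ay":0,"az":0,"claw":0.28},{"tx":-0.1,"ty":0,"tz":0,"ax":0,"ay":0,"az":0,"claw":0.28},{"tx":-0.06,"ty":0,"tz":0,"ax":0,"ay":0,"az":0,"claw":0.28},{"tx":-0.03,"ty":0,"tz":0,"ax":0,"ay":0,"az":0,"claw":0.28},{"tx":0,"ty":0,"tz":0,"ax":0,"ay":0,"az":0,"claw":0.28},{"tx":0.1,"ty":0,"tz":0,"ax":0,"ay":0,"az":0,"claw":0.28},{"tx":0.2,"ty":0,"tz":0,"ax":0,"ay":0,"az":0,"claw":0.28}]'
python3 -c "
from h import *
go(606.4,118.4,101.5,-.316)"
python3 -m inch '[{"tx":0.2,"ty":0,"tz":0,"ax":0,"ay":0,"az":0,"claw":0.28},{"tx":0,"ty":0,"tz":-0.3,"ax":0,"ay":0,"az":0,"claw":0.21},{"tx":0,"ty":0,"tz":-0.3,"ax":0,"ay":0,"az":0,"claw":0.21},{"tx":0,"ty":0,"tz":-0.4,"ax":0,"ay":0,"az":-0.2,"claw":0.21},{"tx":0,"ty":0,"tz":0,"ax":0,"ay":0,"az":-0.2,"claw":0.21},{"tx":0,"ty":0,"tz":0,"ax":0,"ay":0,"az":-0.2,"claw":0.21},{"tx":0,"ty":0,"tz":0,"ax":0,"ay":0,"az":0,"claw":0.21},{"tx":0,"ty":0,"tz":0,"ax":0,"ay":0,"az":0,"claw":0.21}]'
python3 -c "
from h import *
go(422,39,160,0.03)"
```

```text
t: 6.35
tcp_pos: [582.0, 127.0, 101.1]
ee_rot: [-0.502, -3.101, -0.0]
ft_force: [-0.3, 0.8, -0.0]
opening: 26.3
grip_force: 0.5
t: 7.35
tcp_pos: [588.6, 124.8, 101.2]
ee_rot: [0.502, 3.101, 0.0]
ft_force: [-0.2, 0.2, -0.9]
opening: 26.4
grip_force: 0.0
shift [-0.315 -0.008 -0.005] turn [ 0.     0.001 -0.01 ] ft [-0.2  0.2 -0.9] op 26.38590517484495 t 7.35 tcp [588.6 124.8 101.2]
t: 8.35
tcp_pos: [578.0, 128.4, 161.9]
ee_rot: [0.013, 3.14, 0.0]
ft_force: [-0.5, 0.0, 0.4]
opening: 19.6
grip_force: 0.0
shift [ 2.587 -1.512  0.028] turn [ 0.     0.002 -0.073] ft [-0.5  0.   0.4] op 19.578238867761595 t 8.35 tcp [578.  128.4 161.9]
```

```bash
python3 -m inch '[{"tx":0.43,"ty":-0.25,"tz":0,"ax":0,"ay":0,"az":-0.07,"claw":0.21},{"tx":0.43,"ty":-0.25,"tz":0,"ax":0,"ay":0,"az":0,"claw":0.21},{"tx":0.43,"ty":-0.25,"tz":0,"ax":0,"ay":0,"az":0,"claw":0.21},{"tx":0.43,"ty":-0.25,"tz":0,"ax":0,"ay":0,"az":0,"claw":0.21},{"tx":0.43,"ty":-0.25,"tz":0,"ax":0,"ay":0,"az":0,"claw":0.21},{"tx":0.43,"ty":-0.25,"tz":0,"ax":0,"ay":0,"az":0,"claw":0.21},{"tx":0,"ty":0,"tz":0,"ax":0,"ay":0,"az":0,"claw":0.21},{"tx":0,"ty":0,"tz":0,"ax":0,"ay":0,"az":0,"claw":0.21}]'
python3 -c "
from h import *
go(423,39,101.5,.03)
f=grab('wrist','wrist3.png')
print(w2px(f,[[457,39,12]]))
a=cv2.imread('pics/wrist3.png')[100:400,80:560];grab('scene','scene3.png');b=cv2.imread('pics/scene3.png')[130:250,230:422];b=cv2.resize(b,None,fx=2.5,fy=2.5)
cv2.imwrite('pics/m3.png',np.vstack([a,b]))"
```

```text
t: 9.35
tcp_pos: [425.9, 34.9, 161.6]
ee_rot: [-0.046, 3.14, -0.0]
ft_force: [0.0, 0.7, 0.0]
opening: 19.8
grip_force: 0.0
shift [0.048 0.069 1.002] turn [-0.     0.003 -0.002] ft [0.  0.7 0. ] op 19.830345551914135 t 9.35 tcp [425.9  34.9 161.6]
[[320.56540724 250.06535213]]
```

View pics/m3.png

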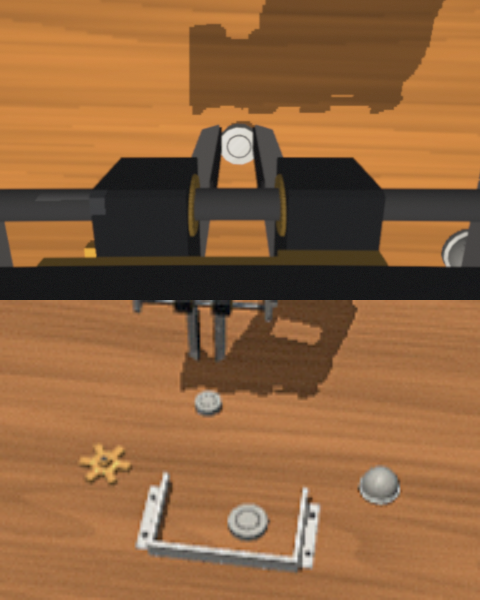

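Small coin is centred between the tips at wrist (318,246), and the big coin now lies inside the pen. The back-edge clearance is tight, so I'll back off about 8 mm while descending.

```bash
python3 -m inch '[{"tx":0.13,"ty":0.02,"tz":0.1,"ax":0,"ay":0,"az":0,"claw":0.21},{"tx":0,"ty":0,"tz":0.25,"ax":0,"ay":0,"az":0,"claw":0.21},{"tx":0,"ty":0,"tz":0.25,"ax":0,"ay":0,"az":0,"claw":0.21},{"tx":0,"ty":0,"tz":0.25,"ax":0,"ay":0,"az":0,"claw":0.21},{"tx":0,"ty":0,"tz":0.1,"ax":0,"ay":0,"az":0,"claw":0.21},{"tx":0,"ty":0,"tz":0.05,"ax":0,"ay":0,"az":0,"claw":0.21},{"tx":0,"ty":0,"tz":0,"ax":0,"ay":0,"az":0,"claw":0.21},{"tx":0,"ty":0,"tz":0,"ax":0,"ay":0,"az":0,"claw":0.21}]'
python3 -c "
from h import *
go(612,44,101.5,.03)"
```

```text
t: 10.45
tcp_pos: [417.5, 35.8, 101.5]
ee_rot: [-0.047, 3.14, -0.0]
ft_force: [-0.8, -0.2, 0.6]
opening: 20.1
grip_force: 0.0
shift [-3.245e+00  4.000e-02  3.000e-03] turn [-0.     0.002 -0.   ] ft [-0.8 -0.2  0.6] op 20.08090833452912 t 10.45 tcp [417.5  35.8 101.5]
```

```bash
python3 -m inch '[{"tx":-0.04,"ty":0,"tz":0,"ax":0,"ay":0,"az":0,"claw":0.21},{"tx":-0.06,"ty":0,"tz":0,"ax":0,"ay":0,"az":0,"claw":0.21},{"tx":-0.06,"ty":0,"tz":0,"ax":0,"ay":0,"az":0,"claw":0.21},{"tx":-0.06,"ty":0,"tz":0,"ax":0,"ay":0,"az":0,"claw":0.21},{"tx":-0.08,"ty":0,"tz":0,"ax":0,"ay":0,"az":0,"claw":0.21},{"tx":-0.1,"ty":0,"tz":0,"ax":0,"ay":0,"az":0,"claw":0.21},{"tx":-0.12,"ty":0,"tz":0,"ax":0,"ay":0,"az":0,"claw":0.21},{"tx":-0.12,"ty":0,"tz":0,"ax":0,"ay":0,"az":0,"claw":0.21}]'
python3 -m inch '[{"tx":-0.12,"ty":0,"tz":0,"ax":0,"ay":0,"az":0,"claw":0.21},{"tx":-0.12,"ty":0,"tz":0,"ax":0,"ay":0,"az":0,"claw":0.21},{"tx":-0.12,"ty":0,"tz":0,"ax":0,"ay":0,"az":0,"claw":0.21},{"tx":-0.12,"ty":0,"tz":0,"ax":0,"ay":0,"az":0,"claw":0.21},{"tx":-0.12,"ty":0,"tz":0,"ax":0,"ay":0,"az":0,"claw":0.21},{"tx":-0.12,"ty":0,"tz":0,"ax":0,"ay":0,"az":0,"claw":0.21},{"tx":-0.12,"ty":0,"tz":0,"ax":0,"ay":0,"az":0,"claw":0.21},{"tx":-0.12,"ty":0,"tz":0,"ax":0,"ay":0,"az":0,"claw":0.21}]'
python3 -m inch '[{"tx":-0.12,"ty":0,"tz":0,"ax":0,"ay":0,"az":0,"claw":0.21},{"tx":-0.1,"ty":0,"tz":0,"ax":0,"ay":0,"az":0,"claw":0.21},{"tx":-0.06,"ty":0,"tz":0,"ax":0,"ay":0,"az":0,"claw":0.21},{"tx":-0.03,"ty":0,"tz":0,"ax":0,"ay":0,"az":0,"claw":0.21},{"tx":0,"ty":0,"tz":0,"ax":0,"ay":0,"az":0,"claw":0.21},{"tx":0,"ty":0,"tz":0,"ax":0,"ay":0,"az":0,"claw":0.21},{"tx":0,"ty":0,"tz":0,"ax":0,"ay":0,"az":0,"claw":0.21},{"tx":0,"ty":0,"tz":0,"ax":0,"ay":0,"az":0,"claw":0.21}]'
python3 -c "
from h import *
go(612,44,101.5,.03)
f=grab('wrist','wrist4.png')
a=cv2.imread('pics/wrist4.png')[100:400,80:560];grab('scene','scene4.png');b=cv2.imread('pics/scene4.png')[130:250,230:422];b=cv2.resize(b,None,fx=2.5,fy=2.5)
cv2.imwrite('pics/m4.png',np.vstack([a,b]))"
```

```text
t: 11.45
tcp_pos: [456.1, 37.0, 101.0]
ee_rot: [-0.047, 3.141, -0.0]
ft_force: [0.1, 0.0, 0.2]
opening: 19.9
grip_force: 0.3
t: 12.45
tcp_pos: [513.6, 38.7, 101.0]
ee_rot: [0.047, -3.141, -0.0]
ft_force: [0.4, -0.5, -0.0]
opening: 19.4
grip_force: 0.3
t: 13.45
tcp_pos: [531.7, 39.2, 101.1]
ee_rot: [-0.047, 3.141, -0.0]
ft_force: [0.7, -0.5, 0.5]
opening: 19.9
grip_force: 0.0
shift [-1.341  0.039 -0.006] turn [-0.  0. -0.] ft [ 0.7 -0.5  0.5] op 19.913993172147237 t 13.45 tcp [531.7  39.2 101.1]
```

View pics/m4.png

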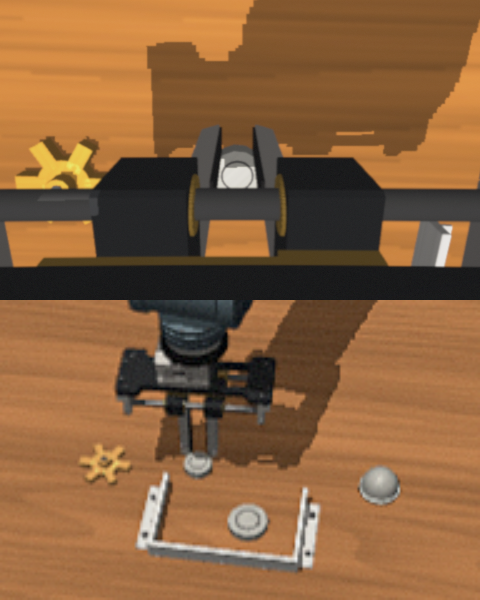

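Small coin is still cradled (scene composite (198,463)) at the pen mouth, on a clear line left of the big coin. Continue, then back off and lift.

```bash
python3 -m inch '[{"tx":-0.05,"ty":0,"tz":0,"ax":0,"ay":0,"az":0,"claw":0.21},{"tx":-0.1,"ty":0,"tz":0,"ax":0,"ay":0,"az":0,"claw":0.21},{"tx":-0.12,"ty":0,"tz":0,"ax":0,"ay":0,"az":0,"claw":0.21},{"tx":-0.12,"ty":0,"tz":0,"ax":0,"ay":0,"az":0,"claw":0.21},{"tx":-0.12,"ty":0,"tz":0,"ax":0,"ay":0,"az":0,"claw":0.21},{"tx":-0.12,"ty":0,"tz":0,"ax":0,"ay":0,"az":0,"claw":0.21},{"tx":-0.12,"ty":0,"tz":0,"ax":0,"ay":0,"az":0,"claw":0.21},{"tx":-0.12,"ty":0,"tz":0,"ax":0,"ay":0,"az":0,"claw":0.21}]'
python3 -m inch '[{"tx":-0.12,"ty":0,"tz":0,"ax":0,"ay":0,"az":0,"claw":0.21},{"tx":-0.12,"ty":0,"tz":0,"ax":0,"ay":0,"az":0,"claw":0.21},{"tx":-0.12,"ty":0,"tz":0,"ax":0,"ay":0,"az":0,"claw":0.21},{"tx":-0.08,"ty":0,"tz":0,"ax":0,"ay":0,"az":0,"claw":0.21},{"tx":-0.04,"ty":0,"tz":0,"ax":0,"ay":0,"az":0,"claw":0.21},{"tx":0,"ty":0,"tz":0,"ax":0,"ay":0,"az":0,"claw":0.21},{"tx":0.1,"ty":0,"tz":0,"ax":0,"ay":0,"az":0,"claw":0.21},{"tx":0.2,"ty":0,"tz":0,"ax":0,"ay":0,"az":0,"claw":0.21}]'
python3 -m inch '[{"tx":0.2,"ty":0,"tz":0,"ax":0,"ay":0,"az":0,"claw":0.21},{"tx":0.2,"ty":0,"tz":-0.3,"ax":0,"ay":0,"az":0,"claw":0.21},{"tx":0.3,"ty":0,"tz":-0.5,"ax":0,"ay":0,"az":0,"claw":0.21},{"tx":0.4,"ty":0,"tz":-0.6,"ax":0,"ay":0,"az":0,"claw":0.21},{"tx":0.4,"ty":0,"tz":-0.6,"ax":0,"ay":0,"az":0,"claw":0.21},{"tx":0.3,"ty":0,"tz":-0.6,"ax":0,"ay":0,"az":0,"claw":0.21},{"tx":0,"ty":0,"tz":-0.4,"ax":0,"ay":0,"az":0,"claw":0.21},{"tx":0,"ty":0,"tz":0,"ax":0,"ay":0,"az":0,"claw":0.21}]'
python3 -c "
from h import *
grab('scene','scene5.png');b=cv2.imread('pics/scene5.png')[140:250,250:410];cv2.imwrite('pics/m5.png',cv2.resize(b,None,fx=4,fy=4,interpolation=2))"
```

```text
t: 14.55
tcp_pos: [584.4, 40.8, 101.0]
ee_rot: [-0.047, 3.141, 0.0]
ft_force: [-1.1, -0.1, -0.2]
opening: 20.0
grip_force: 0.3
t: 15.55
tcp_pos: [594.1, 41.1, 101.1]
ee_rot: [-0.047, 3.141, -0.0]
ft_force: [-0.9, -0.5, 0.2]
opening: 19.6
grip_force: 0.0
t: 16.55
tcp_pos: [486.9, 37.8, 282.9]
ee_rot: [-0.047, 3.137, -0.001]
ft_force: [0.4, 0.2, -0.1]
opening: 19.6
grip_force: 0.0
```

View pics/m5.png

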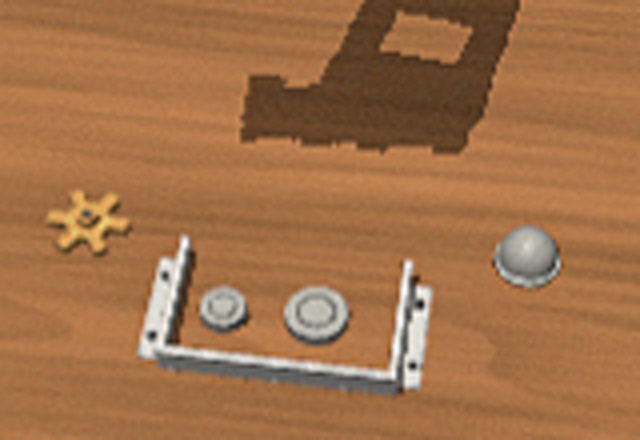

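Both coins lie flat inside the pen: small at crop (223,307), big at (317,313). The star and dome are unmoved. A numeric check comes before handing in.

```bash
python3 -c "
from h import *
s=load('scene');np.set_printoptions(precision=1,suppress=True)
print(px2w(s,[[250+223/4,140+306/4],[250+317/4,140+311/4]],12)); print('front wall tops',px2w(s,[[250+185/4,140+236/4],[250+408/4,140+262/4]],22))
x=px2w(s,[[250+88/4,140+222/4]],8);print('star',x)
print(ctrl.finish_job())"
```

```text
[[638.5  45.2  12. ]
 [634.5 113.4  12. ]]
front wall tops [[585.5   8.7  22. ]
 [589.5 174.9  22. ]]
star [[570.2 -69.3   8. ]]
the job is handed in; nothing more can be done
None
```

Both coin weights lie flat and wholly inside the pen, the large at about (634, 113) mm and the small at about (638, 45) mm; the star wheel and dome cap look unmoved, the arm never went near the faceplate, and the job was handed in at about 17 s.

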